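Slide the die board home on the eyelet press and latch it

ROBOT

A 6-joint arm with a two-finger parallel gripper is mounted at the origin on the work surface. World frame = base frame: x ahead of the robot, y to its left, z up, the work surface at z = 0. Lengths are in m, angles in rad, forces in N, time in s.
With the tool pointing down it reaches from about 0.375 to 0.925 m from the base axis. Payload 5.7 kg.
Tool frame: the origin (TCP) lies on the centre line of the jaws, within the pads' length; the fingertips stand tip_reach ahead of it and the grasp point (between the pads) lies 6 mm ahead of it (tip_reach is the distance from the TCP to the fingertips, in m); x points along the fingers, y is the direction in which the jaws open and shut, and the axes are right-handed (so a half turn about x gives the same grasp; the last joint's range is limited). The gripper opens to 85 mm and grips with 20 to 120 N. Pads are 22 mm wide; open, the fingers measure 114 mm over their backs; the gripper's body (76 mm by 85 mm) begins 54 mm behind the grasp point. The pads swing forward as they close: fully open they stand 13 mm farther back than shut.
Start: joints at [-1.338, 0.359, 1.51, -0, 1.272, -0.115], TCP at [0.204, -0.564, 0.221] pointing down, gripper open.
Joint ranges: [-2.97, 2.97], [-1.01, 2.36], [0.21, 2.38], [-0.96, 4.11], [0.2, 2.71], [-2.98, 2.98]. Speed limits (rad/s): [2.39, 2.39, 3.14, 3.14, 3.14, 3.14].

INTERFACE

Orientations are given as a unit quaternion [w, x, y, z].
In Python, from bench import * gives the robot as it stands.
- The arm moves only by the tool apply_moves, never from a script. Its argument "motion" is a list of rows, each a list of 4 numbers: the shift along the tool's x, y, z in cm, then the turn about the tool's x in degrees. In form: [[dx, dy, dz, yaw], ...]. A call has 1 to 5 rows; each row is the pose to reach, as a shift and turn from the pose measured when the call began, along the tool's axes at that moment; what a row does not reach only later rows make up. A row lasts 1/12 s, in which the tool goes at most 41.7 mm and 7.16 degrees, less where a joint would pass 70% of its speed; a pose out of reach is approached as far as the arm can. A call with a gripper value outside its range is refused whole. "jaw" is the opening, from -1 (shut) to 1 (fully open), set as the call begins (left out, the last holds). The fingers move at their own pace and stop on an object; "newtons" is the grip in N (left out, the last holds). Time passes only in rows, so rows that repeat a pose let the fingers close. It gives the time, the measured TCP pose, the force and the opening at its end, in the units of the state.
- state(): the state, without advancing time (a new reading comes with each control period).
- snapshot(name): name is "scene" or "top" or "wrist"; returns the picture (420x560x3 uint8, red, green, blue); there is no depth.
- camera_info(name): a dict with "fx", "fy", "cx", "cy" (pixels), "k1" (the pictures are not rectified: a ray, as slopes to the right and down, at radius r is drawn at 1 + k1 r^2 times it, then the intrinsics apply), "position" and "orientation" of the camera in the world. Camera axes: x right, y down, z forward; pixel columns grow to the right and rows downward; lengths in m; the calibration is good to about 2 mm. A picture is of the moment at which its call begins: read the wrist's pose just before it. camera_info takes no time and is no camera call; for the wrist camera it gives the pose at the moment of the call.
- hand_in(): hands the job in, once; it reports no verdict.
The state is a dict: "clock": time; "joint_positions": joint angles; "dq": joint speeds; "joint_torque": joint torques, N m; "tcp_pos": TCP position; "tcp_rot": TCP orientation; "ft_force": force on the tool from outside, world axes, zero at the start; "moment": the same for the moment, N m; "opening": finger opening in m.
Only numpy, scipy, OpenCV 4.12 (cv2) and the standard library are available. Lean on these libraries where they do the work, as an engineer would, in place of code of your own. Each camera call takes 0.05 s, during which the arm holds its last target.

TASK

Push the die board by its yellow lip along the rails of the turquoise eyelet press, towards the press frame, until it drops flat into its locating notches; then push the red latch knob round until the latch lies fully across the board. Just push gently with the fingertips, and no further once you feel it drop in: the board must not be rammed, lifted or tipped. Leave the other things on the table where they are.

Things in the scene. Friction and masses are not known exactly. Their poses are not given: they have to be found in the camera images.
- press: Turquoise eyelet press with slide bed, fixed. Origin on the table under the bed's middle; z up, x across the rails (away from the robot at yaw 0), y along them; the board slides to -y, where the press frame stands. All mm below in this frame. Bed 136 wide, y -140 to +205; steel rail tops at z 32; side cheeks (inner faces x +-57, tops z 45.5) guide the board with 2 mm side play.
- board: Aluminium die board, loose, 110 (x) x 170 mm (y), plate 10 mm thick, 0.65 to 0.95 kg, yellow lip at its +y end, brass disc near its -y end. Origin in its middle at the level of the undersides of its feet (8 mm high); plate top 18 mm above; axes as the press's. Rides with its origin at z 32, starting 70 to 130 mm short of home; home is z 26 (a 6 mm drop). Sliding takes 2 to 6 N.
- lip (a point): Top middle of the outer (+y) face of the yellow upright lip, where the fingertip pushes towards -y. Lip 70 mm wide (x), 12 thick (y), rising 26 above the plate; outer face flush with the board's end, 85 mm from the board's origin, and running 36 mm down from this point to the plate's underside. Rail tops lie 44 mm below this point while the board rides.
- seat (a point): Fixed point of the press where the board's origin lies when home: x 0, y -30, z 26 in the press frame. Rail notches (21 mm long, 6 deep) catch all four feet (16 mm long) there at once: inner pair at y -90, outer pair at y +30. Pushed slowly (to 50 mm/s) the board drops in by itself and the notch walls stop it, 2.5 mm play each way; fast it may skip over.
- ram (a point): Lower end of the steel ram: x 0, y -95, z 114 in the press frame, 28 mm diameter. The press head is above it (y -85 to -205, z 170 to 230, 36 wide), on a column at y -165 to -225; its operating lever rises to z 385 at y -250. Keep clear of all this.
- latch (a joint): Clamp latch angle (rad) about an upright pivot at x -84, y -20 in the press frame. 0: open, arm along the press's +y beside the bed; 1.571 (end stop): arm along +x, across the board; starts at 0 to 0.35. Closes clockwise seen from above. Friction about 1 N at the knob; stays where left. Arm 16 wide, underside z 47, top z 55: clears a board that is home by 3 mm, strikes one still riding.
- latch_knob (a point): Middle of the top of the red upright knob on the latch arm, 60 mm from the pivot, 90 mm above the table. The knob is a post of 14 mm diameter rising 35 mm above the arm; the arm ends 8 mm beyond the knob's centre.
- die_steel: Spare steel die, 32 mm diameter, 40 mm high, standing beside the press on the robot's side; leave alone. Origin under its centre.
- die_brass: Spare brass die, 36 mm diameter, 34 mm high, standing beyond the bed; leave alone. Origin under its centre.
- jar: Clear jar with green cap, 60 mm diameter, 85 mm high, beyond the bed; leave alone. Origin under its centre.
- pliers: Hand eyelet pliers with orange and black grips, about 170 x 60 mm, 28 mm high, lying beyond the bed; leave alone. Origin under the middle.
- mallet: Hammer lying on the right of the table; leave alone.
- screwdriver: Screwdriver lying on the left of the table; leave alone.
- grommet: Loose brass grommet ring, 44 mm outside diameter, 8 mm high, lying beside the bed on the robot's side; leave alone. Origin under its centre.
Not all that is in view belongs to the job. Of the things that look like the board, the smallest one is meant.

How it is judged:
On the way, in this order (a step that is already met when the one before it is completed fails the run):
1. the board is home, dropped flat into its notches, with the latch still open (y of board in the frame of press between -0.035 and -0.025 m and z of board in the frame of press between 0.023 and 0.0285 m and angle between board's own z axis and vertical below 0.03 rad and value of joint latch below 0.6 rad), for 0.2 s.
2. the latch is swung across the board (value of joint latch above 1.35 rad), for 0.2 s.
At the end, for the whole second after the job is handed in: The board lies flat and at rest in its notches (within 5 mm of home along the rails, origin less than 2.5 mm above the notch floors, tilt under 0.03 rad) and the latch is swung across it to more than 1.35 rad of its 1.571 (y of board in the frame of press between -0.035 and -0.025 m and z of board in the frame of press between 0.023 and 0.0285 m and angle between board's own z axis and vertical below 0.03 rad and value of joint latch above 1.35 rad and linear speed of board below 0.01 m/s and velocity of joint latch below 0.05 rad/s); the robot touches nothing.
It fails at once if the board is lifted off its rails or tipped (raised 10 mm above riding height, or tilted over 0.15 rad) (z of board in the frame of press above 0.042 m or angle between board's own z axis and vertical above 0.15 rad).
It fails at once if the board is pushed with something other than the fingers (contact force between the arm and board above 2 N).
It fails at once if the board is rammed (pushed with over 45 N) (contact force between the fingers and board above 45 N).
It fails at once if another thing on the table is moved by more than 20 mm or lifted (distance of any of die_steel, die_brass, jar, pliers, mallet, screwdriver, grommet from where it was at the start of the episode above 0.02 m).
It also fails if it takes over 53 s, if anything falls off the work surface, if the arm or the gripper's body presses on something with over 40 N, if the wrist force passes 120 N, or if a joint passes its speed limit or range.

## Working session

There is one attempt and no reset: what is moved stays moved. The work goes in short steps, Python scripts to look and compute and a tool call to move; the robot and the scene stay as the last step left them, time stands still between calls to the robot, and variables do not carry over. Pictures are saved under pics/ and viewed, and the job is handed in when it is done.

Besides the shell and the picture viewer there is one more tool, called after ">>>" as name(argument=value, ...), one argument or row to a line, values as JSON. apply_moves: Moves the arm, as the interface text tells. Its arguments: {"type":"object","properties":{"motion":{"type":"array"},"jaw":{"type":"number"},"newtons":{"type":"number"}},"required":["motion"]}

```bash
mkdir -p pics; ls; cat > h.py <<'E'
from bench import *
import numpy as np, cv2
def save(n,f):
    im=snapshot(n); cv2.imwrite('pics/'+f,im[:,:,::-1]); return im
def ray(ci,u,v):
    from scipy.spatial.transform import Rotation as R
    K=np.array([[ci['fx'],0,ci['cx']],[0,ci['fy'],ci['cy']],[0,0,1]])
    p=cv2.undistortPoints(np.array([[[u,v]]],float),K,np.array([ci['k1'],0,0,0,0.]))[0,0]
    o=np.array(ci['orientation']); 
    r=R.from_quat([o[1],o[2],o[3],o[0]]).apply([p[0],p[1],1])
    return np.array(ci['position']),r
def onz(ci,u,v,z):
    c,r=ray(ci,u,v); return c+r*(z-c[2])/r[2]
def proj(ci,P):
    from scipy.spatial.transform import Rotation as R
    o=np.array(ci['orientation']);q=R.from_quat([o[1],o[2],o[3],o[0]]).inv().apply(np.array(P)-np.array(ci['position']))
    s=q[:2]/q[2]; s=s*(1+ci['k1']*(s@s)); return s[0]*ci['fx']+ci['cx'],s[1]*ci['fy']+ci['cy']
E
python3 - <<'E'
from h import *
save('scene','s0.png');save('top','t0.png')
print(state()); print(camera_info('scene'),camera_info('top'),camera_info('wrist'))
E
```

```text
pics
{'clock': 0.1, 'joint_positions': array([-1.33807952e+00,  3.59451878e-01,  1.51133210e+00,  1.92277306e-05,
        1.27253313e+00, -1.15087505e-01]), 'dq': array([-0.00218204, -0.00146023, -0.00447391,  0.00011418,  0.00033626,
       -0.00097177]), 'joint_torque': array([-5.71362743e-04, -5.28653455e+01, -2.79350728e+01, -3.02623239e-04,
        5.07700301e-03, -2.86040631e-05]), 'tcp_pos': array([ 0.20435737, -0.5634397 ,  0.22042342]), 'tcp_rot': array([-0.12173751, -0.69641229, -0.12295553,  0.69647099]), 'ft_force': array([-0.04263912, -0.18154764, -1.28311145]), 'moment': array([ 0.00206162, -0.04114844, -0.05045809]), 'opening': 0.08536728081836588}
{'fx': 393.4920643029771, 'fy': 393.4920643029771, 'cx': 273.78548285070104, 'cy': 209.90072588041818, 'k1': -0.06292555259064175, 'position': array([ 1.26934436, -0.01544814,  0.70853915]), 'orientation': array([-0.31023499,  0.63574299,  0.63449057, -0.31145917])} {'fx': 492.0631149156046, 'fy': 492.0631149156046, 'cx': 285.5259879455826, 'cy': 212.27190982612305, 'k1': -0.07737145097506665, 'position': array([ 0.18850506, -0.01239886,  1.47645768]), 'orientation': array([-0.0770496 ,  0.719748  , -0.68545712,  0.07857935])} {'fx': 320.98193046857267, 'fy': 320.98193046857267, 'cx': 276.5707185066875, 'cy': 206.29320344109962, 'k1': -0.03157185237154547, 'position': array([ 0.26833631, -0.54095429,  0.37318713]), 'orientation': array([ 0.10833775,  0.81166528, -0.56875436, -0.07733609])}
```

View pics/s0.png

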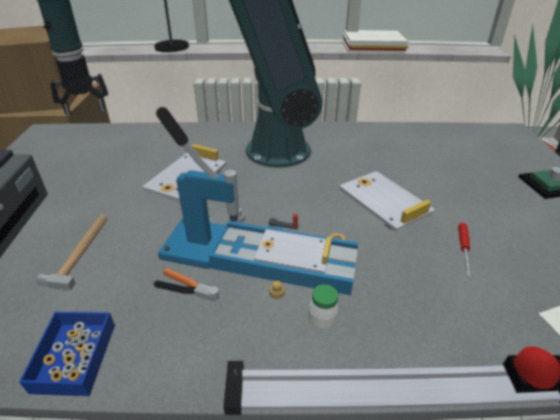

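View pics/t0.png

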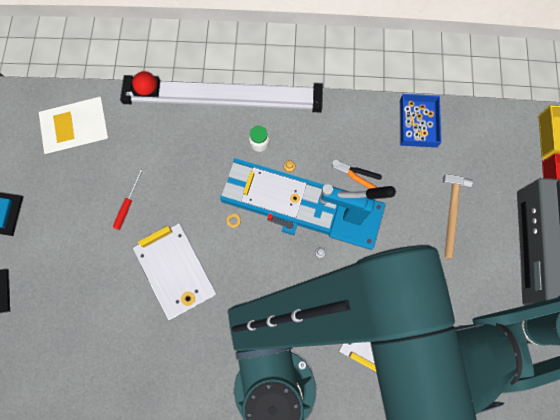

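Candidates for the board in the top view are the board on the press at (275,192), the large board on the table at (174,270), and the part-hidden board under the arm at (360,355). The one on the press is the smallest and sits on the rails, so I choose it. A close crop comes next.

```bash
python3 - <<'E'
import cv2
t=cv2.imread('pics/t0.png')[140:260,200:400]; cv2.imwrite('pics/tc.png',cv2.resize(t,None,fx=4,fy=4,interpolation=2))
t=cv2.imread('pics/s0.png')[160:300,150:370]; cv2.imwrite('pics/sc.png',cv2.resize(t,None,fx=3.6,fy=3.6,interpolation=2))
E
```

```text
(no output)
```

View pics/tc.png

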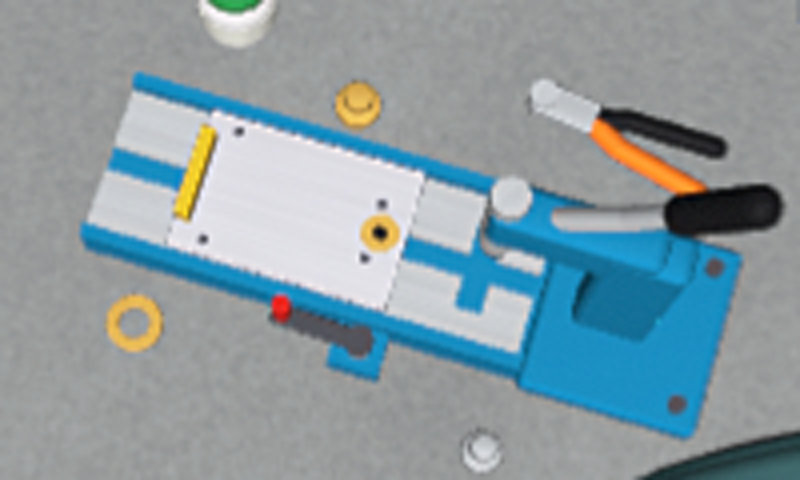

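View pics/sc.png

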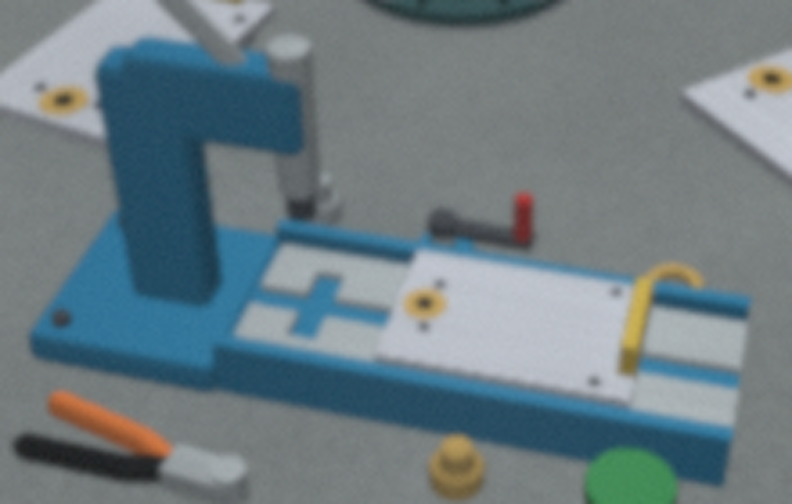

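```bash
python3 - <<'E'
from h import *
im=cv2.imread('pics/t0.png'); ci=camera_info('top'); hsv=cv2.cvtColor(im,cv2.COLOR_BGR2HSV)
f=lambda x,y,z:onz(ci,200+(x+.5)/4-.5,140+(y+.5)/4-.5,z)
cor=[(217,110),(425,175),(385,308),(167,243)]
C=np.array([f(*c,.05) for c in cor]);print('board',C.round(4),np.linalg.norm(np.roll(C,-1,0)-C,axis=1).round(4),C.mean(0).round(4))
B=[f(137,73,.0455),f(83,228,.0455)];print('bed end',B,np.linalg.norm(B[0]-B[1]))
for n,lo,hi,z,bx in [('lip',(20,120,120),(32,255,255),.076,(240,165,260,200)),('knob',(0,150,100),(8,255,255),.09,(260,205,280,225))]:
    m=cv2.inRange(hsv,lo,hi); k=np.zeros_like(m);k[bx[1]:bx[3],bx[0]:bx[2]]=255; m&=k
    p=cv2.findNonZero(m)[:,0,:].astype(np.float32)
    r=cv2.minAreaRect(p); print(n,len(p),p.mean(0),r)
    print(onz(ci,*p.mean(0),z).round(4),[onz(ci,*q,z)[:2].round(4).tolist() for q in cv2.boxPoints(r)])
print('pivot',f(358,340,.06))
# yaw
d=(C[0]-C[1])+(C[3]-C[2]);print('dir +y ang',np.degrees(np.arctan2(d[1],d[0]))-90)
d=f(137,73,.0455)-f(490,173,.0455);print(np.degrees(np.arctan2(d[1],d[0]))-90)
d=B[0]-B[1];print(np.degrees(np.arctan2(d[1],d[0])))
# scene
sci=camera_info('scene'); g=lambda x,y,z:onz(sci,150+(x+.5)/3.6-.5,160+(y+.5)/3.6-.5,z)
print('scene lip top outer ends',g(653,282,.076),g(637,372,.076),'knob',g(524,197,.09),'bed end',g(748,300,.0455),g(727,440,.0455))
print('grommet',f(135,323,.006),'steel',f(482,445,.04),'jarcap',onz(ci,259,133,.085))
E
```

```text
board [[ 0.6438  0.0949  0.05  ]
 [ 0.6004 -0.0647  0.05  ]
 [ 0.4966 -0.039   0.05  ]
 [ 0.5381  0.1257  0.05  ]] [0.1654 0.107  0.1699 0.11  ] [0.5697 0.0292 0.05  ]
bed end [array([0.67178162, 0.15826714, 0.0455    ]), array([0.54767461, 0.18999249, 0.0455    ])] 0.1280977992240345
lip 103 [248.34952 182.55339] ((248.30001831054688, 182.59999084472656), (4.110960483551025, 23.71708106994629), 18.434946060180664)
[0.587  0.1063 0.076 ] [[0.5536, 0.1211], [0.6238, 0.1035], [0.6203, 0.0916], [0.5502, 0.1094]]
knob 20 [269.9  217.05] ((270.0, 217.0), (4.0, 4.0), 90.0)
[0.483  0.0364 0.09  ] [[0.4888, 0.0422], [0.4893, 0.0307], [0.4776, 0.0301], [0.477, 0.0416]]
pivot [ 0.46946235 -0.02009976  0.06      ]
dir +y ang -14.657872498166455
-13.627327251535206
-14.339385984884679
scene lip top outer ends [0.56557968 0.12117275 0.076     ] [0.64901475 0.10164778 0.076     ] knob [0.49172073 0.03781929 0.09      ] bed end [0.55057523 0.19134604 0.0455    ] [0.67812834 0.1569997  0.0455    ]
grommet [0.48493407 0.15013698 0.006     ] steel [ 0.39924024 -0.11503188  0.04      ] jarcap [0.74089296 0.083686   0.085     ]
```

```bash
python3 - <<'E'
import bench
print([n for n in dir(bench) if not n.startswith('_')], getattr(bench,'tip_reach',None))
from h import *
from scipy.spatial.transform import Rotation as R
s=state();o=s['tcp_rot'];print(R.from_quat([o[1],o[2],o[3],o[0]]).as_matrix().round(3),s['clock'])
save('wrist','w0.png')
E
```

```text
['MotionError', 'camera_info', 'hand_in', 'snapshot', 'state', 'tip_reach'] 0.025
[[-0.     0.341 -0.94 ]
 [ 0.002 -0.94  -0.341]
 [-1.    -0.002 -0.   ]] 0.1
```

View pics/w0.png

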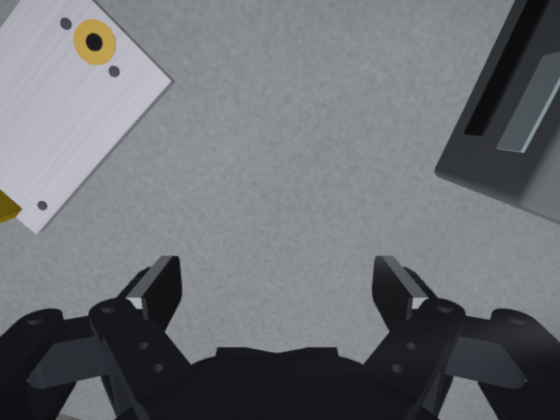

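```bash
cat >> h.py <<'E'
O=np.array([.560,-.0247]); YAW=np.radians(-14.3)
PX=np.array([np.cos(YAW),np.sin(YAW)]);PY=np.array([-np.sin(YAW),np.cos(YAW)])
def w(lx,ly): return O+lx*PX+ly*PY
def loc(p): d=np.array(p)[:2]-O; return np.array([d@PX,d@PY])
def M():
    from scipy.spatial.transform import Rotation as R
    o=state()['tcp_rot'];return R.from_quat([o[1],o[2],o[3],o[0]]).as_matrix()
def plan(x,y,z):
    s=state();d=M().T@(np.array([x,y,z])-s['tcp_pos'])
    y_=M()[:,1]; a=np.degrees(np.arctan2(y_[1],y_[0])); t=np.degrees(np.arctan2(-PY[1],-PY[0]))
    print('t',round(s['clock'],2),'loc',(loc(s['tcp_pos'])*1000).round(1),'z',s['tcp_pos'][2].round(4),'F',s['ft_force'].round(1),'move cm',(d*100).round(2),'turn',round((a-t+180)%360-180,2))
E
python3 -c "
from h import *
plan(.34,-.30,.23);print(w(0,.185),w(0,.17))"
```

```text
t 0.15 loc [-211.5 -610. ] z 0.2205 F [-0.7  0.   0.6] move cm [ -0.91 -20.16 -21.74] turn 34.23
[0.60569482 0.15456791] [0.60198983 0.14003267]
```

>>> apply_moves(
  motion=[
    [-1,-14,-15,7],
    [-1,-14,-15,14],
    [-1,-14,-15,21],
    [-1,-14,-15,28],
    [-1,-14,-15,34.2],
  ],
  jaw=-1,
  newtons=40,
)

```text
clock: 0.57
tcp_pos: [0.298, -0.3787, 0.2305]
tcp_rot: [0.091, -0.701, 0.089, 0.702]
ft_force: [0.5, 0.2, 0.0]
opening: 0.0255
```

```bash
python3 -c "
from h import *
plan(.34,-.27,.23);plan(.39,-.1,.23)"
```

```text
t 0.57 loc [-166.5 -407.7] z 0.2305 F [0.5 0.2 0. ] move cm [  0.08 -11.58  -1.32] turn -0.35
t 0.57 loc [-166.5 -407.7] z 0.2305 F [0.5 0.2 0. ] move cm [  0.11 -29.29  -1.85] turn -0.35
```

>>> apply_moves(
  motion=[
    [0,-20,-1.3,0],
    [0,-20,-1.3,0],
    [0,-20,-1.3,0],
    [0,-20,-1.3,0],
    [0,-20,-1.3,0],
  ],
)

```text
clock: 0.98
tcp_pos: [0.361, -0.1859, 0.2308]
tcp_rot: [0.091, -0.701, 0.089, 0.702]
ft_force: [0.1, 0.6, -0.7]
opening: -0.0001
```

>>> apply_moves(
  motion=[
    [0,-19,0,0],
    [0,-19,0,0],
    [0,-19,0,0],
    [0,-19,0,0],
    [0,-19,0,0],
  ],
)

```text
clock: 1.4
tcp_pos: [0.4091, 0.0014, 0.2314]
tcp_rot: [0.091, -0.701, 0.088, 0.702]
ft_force: [0.4, -0.2, 0.3]
opening: -0.0002
```

```bash
python3 -c "
from h import *
plan(.50,.2,.18);plan(*w(0,.175),.18)"
```

```text
t 1.4 loc [-152.7  -12. ] z 0.2314 F [ 0.4 -0.2  0.3] move cm [  5.22 -21.49  -3.8 ] turn -0.28
t 1.4 loc [-152.7  -12. ] z 0.2314 F [ 0.4 -0.2  0.3] move cm [  5.19 -18.76 -15.18] turn -0.28
```

>>> apply_moves(
  motion=[
    [0,-19,-3,0],
    [0,-19,-5,0],
    [0,-19,-10,0],
    [0,-19,-15,0],
    [0,-19,-15,0],
  ],
)

```text
clock: 1.82
tcp_pos: [0.5568, 0.1315, 0.2317]
tcp_rot: [0.09, -0.701, 0.088, 0.702]
ft_force: [0.3, -1.1, 0.6]
opening: 0.0
```

>>> apply_moves(
  motion=[
    [0,0,-5,0],
    [2,0,-5,0],
    [4,0,-5,0],
    [4,0,-5,0],
  ],
)

```text
clock: 2.15
tcp_pos: [0.6031, 0.1189, 0.1871]
tcp_rot: [0.09, -0.698, 0.088, 0.705]
ft_force: [-1.2, -0.9, -0.7]
opening: 0.0002
```

```bash
python3 -c "
from h import *
plan(*w(0,.175),.18);ci=camera_info('wrist');save('wrist','w1.png');save('top','t1.png');
print(proj(ci,[*w(0,.14),.076]))"
```

```text
t 2.15 loc [  6.3 149.8] z 0.1871 F [-1.2 -0.9 -0.7] move cm [ 0.72 -2.52  0.63] turn -0.16
(np.float64(288.67959223760124), np.float64(207.26479571534887))
```

View pics/w1.png

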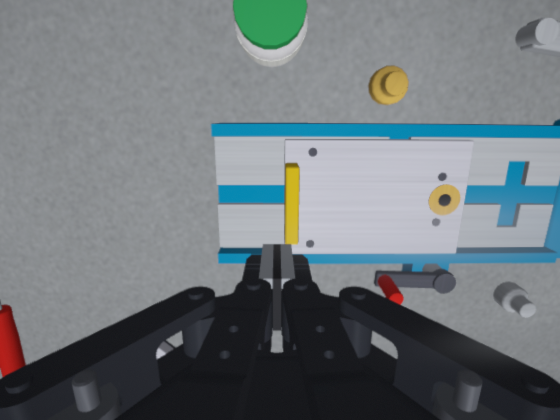

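The wrist view shows the press edges running level. The lip's outer face is at u≈286, v 165–243. The closed fingers are at u 262–292, and the red knob is at about (388,289). I'll refine the frame from this close view.

```bash
python3 - <<'E'
from h import *
ci=camera_info('wrist');im=cv2.imread('pics/w1.png');hsv=cv2.cvtColor(im,cv2.COLOR_BGR2HSV)
m=cv2.inRange(hsv,(20,120,90),(32,255,255));m[:,:270]=0;m[:,310:]=0;m[:150]=0;m[250:]=0
p=cv2.findNonZero(m)[:,0,:].astype(np.float32);print(p.min(0),p.max(0),cv2.minAreaRect(p))
for n,u,v,z in [('lip far',286,165,.076),('lip near',286,243.5,.076),('bed far',213,124,.0455),('bed near',218.5,263.5,.0455),('pivot',442,281,.06),('board -y far',471,141,.05),('board -y near',459,254.5,.05),('steel',508,293,.04)]:
    P=onz(ci,u,v,z);print(n,P[:2].round(4),(loc(P)*1000).round(1))
E
```

```text
[285. 163.] [298. 243.] ((291.5, 203.0), (80.0, 13.0), 90.0)
lip far [0.631  0.1048] [ 36.9 143. ]
lip near [0.5628 0.1217] [-33.4 142.6]
bed far [0.679  0.1598] [ 69.7 208.2]
bed near [0.5463 0.1957] [-67.7 210.2]
pivot [ 0.4792 -0.0168] [-80.3 -12.3]
board -y far [ 0.6071 -0.0629] [ 55.  -25.4]
board -y near [ 0.4976 -0.0409] [-56.4 -31.1]
steel [ 0.4324 -0.094 ] [-106.6  -98.6]
```

>>> apply_moves(
  motion=[
    [0,-3.0,0.4,0],
    [4,-3.0,0.4,0],
    [7,-3.0,0.4,0],
    [10.2,-3.0,0.4,0],
    [10.2,-3.0,0.4,0],
  ],
)

```text
clock: 2.67
tcp_pos: [0.6028, 0.1492, 0.0848]
tcp_rot: [0.089, -0.697, 0.088, 0.706]
ft_force: [-2.0, 0.1, -0.5]
opening: 0.0001
```

```bash
python3 -c "
from h import *
plan(*w(0.002,.160),.083);save('wrist','w2.png');save('scene','s2.png')
t=cv2.imread('pics/s2.png')[160:300,220:400]; cv2.imwrite('pics/s2c.png',cv2.resize(t,None,fx=4,fy=4,interpolation=2))"
```

```text
t 2.67 loc [ -1.5 179.1] z 0.0848 F [-2.   0.1 -0.5] move cm [ 0.17  1.91 -0.35] turn -0.13
```

View pics/w2.png

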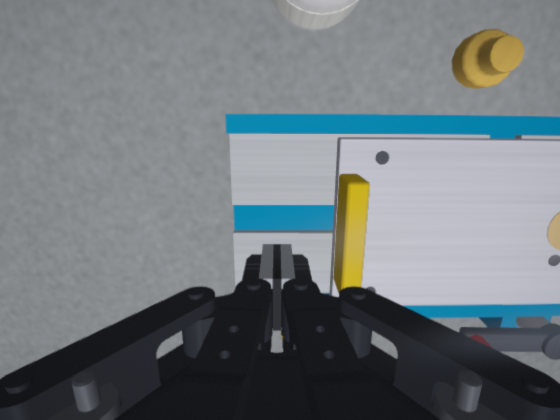

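View pics/s2c.png

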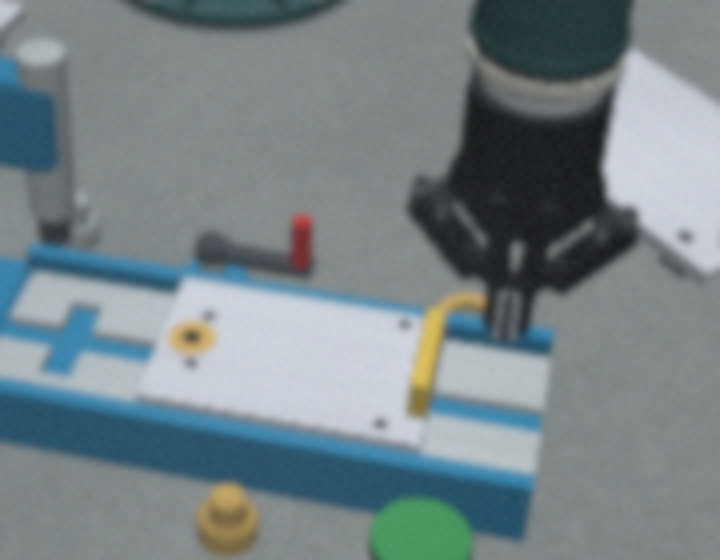

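```bash
python3 -c "
from h import *
s=state();p=s['tcp_pos'];
sc=camera_info('scene');wc=camera_info('wrist')
for dz in (0,.012,.025):
  q=p-[0,0,dz];u,v=proj(sc,q);print(dz,'crop',(u-220+.5)*4,(v-160+.5)*4,'wrist',proj(wc,q))
for f in('lip',):
  for lx in(-.035,0,.035):
    u,v=proj(sc,[*w(lx,.143),.076]);print((u-219.5)*4,(v-159.5)*4)
"
```

```text
0 crop 505.6043462119085 343.94363984519964 wrist (np.float64(277.16718665773965), np.float64(254.97136153437413))
0.012 crop 503.2958364999679 359.12224597785007 wrist (np.float64(277.1976510899805), np.float64(245.92536210903447))
0.025 crop 500.8333696694697 375.2859904017523 wrist (np.float64(277.2264420055747), np.float64(237.36580864319606))
447.53661175593834 309.2445782462412
439.4914009109209 347.9178689873355
430.948123493657 388.8795048944048
```

```bash
python3 -c "
import cv2
t=cv2.imread('pics/s2.png')[200:270,310:380]; cv2.imwrite('pics/z.png',cv2.resize(t,None,fx=8,fy=8,interpolation=cv2.INTER_NEAREST))"
```

```text
(no output)
```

View pics/z.png

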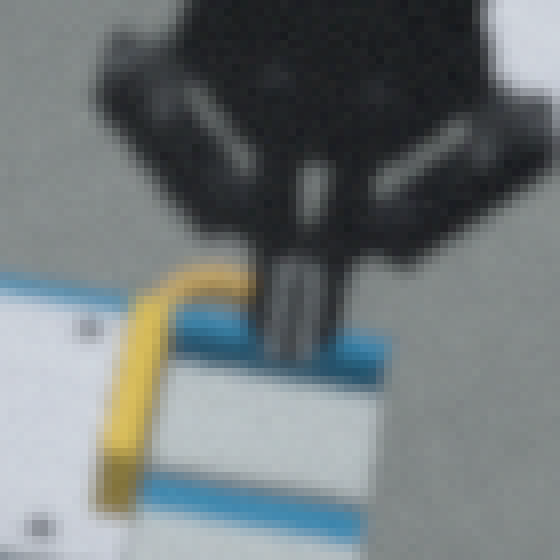

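```bash
python3 -c "
from h import *
s=state();p=s['tcp_pos'];
sc=camera_info('scene');wc=camera_info('wrist')
for dz in (-.025,-.013,0,.012,.025):
 for a in (-.011,.011):
  q=p-[0,0,dz]-M()[:,2]*a;u,v=proj(sc,q);print(dz,a,'scene',np.round((u,v),1),'wrist',np.round(proj(wc,q),1))
print(s['tcp_pos'],wc['position'])
"
```

```text
-0.025 -0.011 scene [347.6 234.2] wrist [277.1 300.6]
-0.025 0.011 scene [346.6 240.6] wrist [277.1 255.5]
-0.013 -0.011 scene [347.1 238.1] wrist [277.1 287. ]
-0.013 0.011 scene [346.  244.5] wrist [277.1 244.8]
0 -0.011 scene [346.4 242.3] wrist [277.2 274.3]
0 0.011 scene [345.4 248.7] wrist [277.2 234.9]
0.012 -0.011 scene [345.8 246.1] wrist [277.2 264.2]
0.012 0.011 scene [344.8 252.5] wrist [277.2 227. ]
0.025 -0.011 scene [345.2 250.1] wrist [277.2 254.6]
0.025 0.011 scene [344.2 256.6] wrist [277.2 219.6]
[0.60670253 0.14956825 0.08958733] [0.67325485 0.13225348 0.24196469]
```

```bash
python3 -c "
from h import *
s=state();print(s['clock'],s['tcp_pos'],s['dq'].round(3));im=save('scene','s3.png')
s=state();print(s['clock'],s['tcp_pos']); 
sc=camera_info('scene')
t=cv2.imread('pics/s3.png')[200:270,310:380]; t=cv2.resize(t,None,fx=8,fy=8,interpolation=cv2.INTER_NEAREST)
for dz in (0,.025):
  u,v=proj(sc,s['tcp_pos']-[0,0,dz]); cv2.circle(t,(int((u-309.5)*8),int((v-199.5)*8)),4,(0,0,255),-1)
cv2.imwrite('pics/z3.png',t)
w_=cv2.imread('pics/w2.png')[220:360,200:360];cv2.imwrite('pics/zw.png',cv2.resize(w_,None,fx=4,fy=4))
"
```

```text
2.7667 [0.60670253 0.14956825 0.08958733] [-0.002 -0.032 -0.046 -0.    -0.004 -0.   ]
2.8167 [0.6082281  0.14969054 0.09095964]
```

View pics/z3.png

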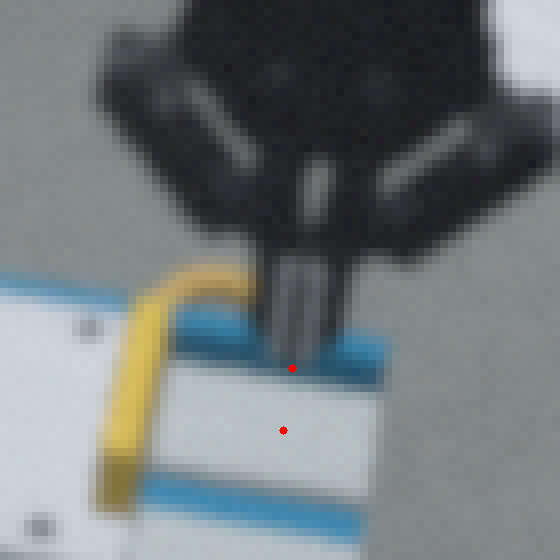

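View pics/zw.png

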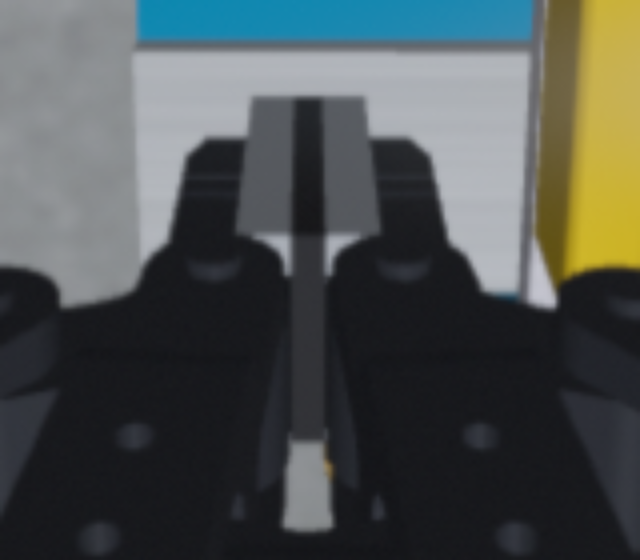

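```bash
python3 -c "
from h import *
ci=camera_info('wrist');s=state();save('wrist','w3.png');sc=camera_info('scene');save('scene','s4.png')
print(s['tcp_pos'],state()['tcp_pos'],M()[:,0])
c1,r1=ray(ci,277.2,244);c2,r2=ray(sc,346,245)
A=np.array([r1,-r2]).T;k=np.linalg.lstsq(A,c2-c1,rcond=None)[0]
a,b=c1+r1*k[0],c2+r2*k[1];print(a,b,M().T@((a+b)/2-s['tcp_pos']))
"
```

```text
[0.6082281  0.14969054 0.09095964] [0.60928978 0.14978733 0.0917959 ] [ 8.86516224e-04  4.46911175e-03 -9.99989621e-01]
[0.61850254 0.14702321 0.10203588] [0.61842609 0.14670564 0.10203302] [-0.01107826  0.00012975 -0.0106148 ]
```

>>> apply_moves(
  motion=[
    [1,0,0.3,0],
    [2,0,0.6,0],
    [2.4,0,0.8,0],
    [2.4,0,0.8,0],
    [2.4,0,0.8,0],
  ],
)

```text
clock: 3.33
tcp_pos: [0.6007, 0.1519, 0.0672]
tcp_rot: [0.09, -0.701, 0.087, 0.702]
ft_force: [-0.3, -0.4, 0.3]
opening: -0.0001
```

```bash
cat > look.py <<'E'
from h import *
import sys
n=sys.argv[1]
s0=state();ci=camera_info('wrist');save('wrist',n+'w.png');s1=state();save('scene',n+'s.png')
for s in(s0,s1,state()):print(round(s['clock'],2),s['tcp_pos'].round(4),s['ft_force'].round(1))
sc=camera_info('scene')
t=cv2.imread(f'pics/{n}s.png')[190:270,290:390]; t=cv2.resize(t,None,fx=6,fy=6,interpolation=cv2.INTER_NEAREST)
for dz in (0,.025):
  u,v=proj(sc,s1['tcp_pos']-[0,0,dz]); cv2.circle(t,(int((u-289.5)*6),int((v-189.5)*6)),3,(0,0,255),-1)
cv2.imwrite(f'pics/{n}sz.png',t)
E
python3 look.py a
```

```text
3.33 [0.6007 0.1519 0.0672] [-0.3 -0.4  0.3]
3.38 [0.6013 0.1519 0.0676] [0.3 0.8 0. ]
3.43 [0.6017 0.1519 0.0678] [-0.6  0.4 -0.1]
```

View pics/asz.png

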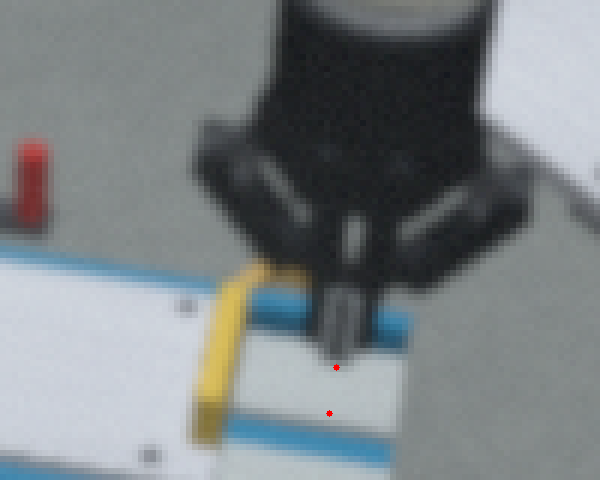

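View pics/aw.png

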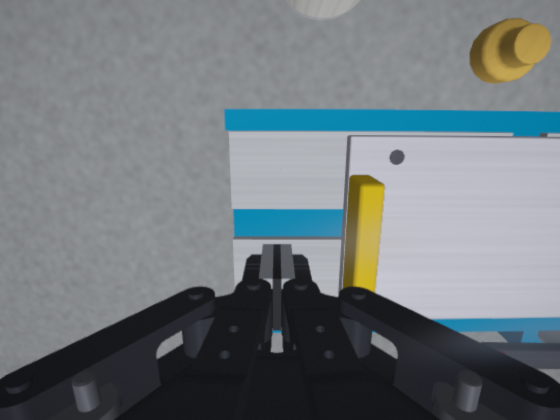

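>>> apply_moves(
  motion=[
    [0.3,0,0,0],
    [0.6,0,0,0],
    [0.8,0,0,0],
    [0.9,0,0,0],
    [1.0,0,0,0],
  ],
)

```text
clock: 3.85
tcp_pos: [0.6016, 0.1519, 0.0575]
tcp_rot: [-0.091, 0.702, -0.087, -0.701]
ft_force: [0.7, 0.3, 0.5]
opening: 0.0001
```

>>> apply_moves(
  motion=[
    [0.1,0,0,0],
    [0.2,0,0,0],
    [0.3,0,0,0],
    [0.3,0,0,0],
  ],
)

```text
clock: 4.18
tcp_pos: [0.6015, 0.1519, 0.0543]
tcp_rot: [0.091, -0.701, 0.087, 0.702]
ft_force: [0.4, 0.4, 0.0]
opening: -0.0
```

```bash
python3 look.py b
```

```text
4.18 [0.6015 0.1519 0.0543] [0.4 0.4 0. ]
4.23 [0.6015 0.1519 0.0544] [-0.2  0.8 -0.3]
4.28 [0.6016 0.1519 0.0545] [ 0.3  0.  -0.4]
```

View pics/bsz.png

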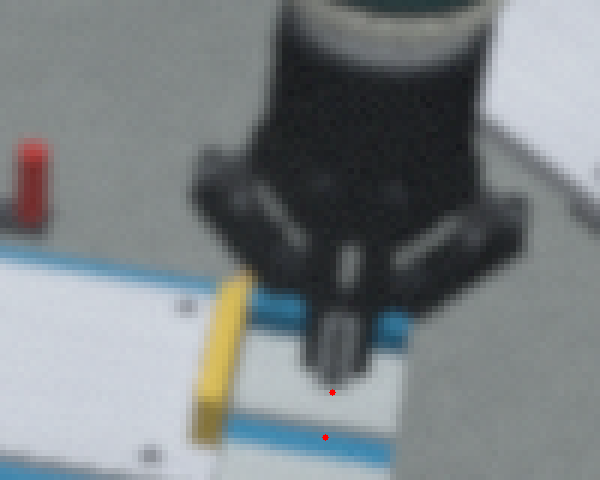

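View pics/bw.png

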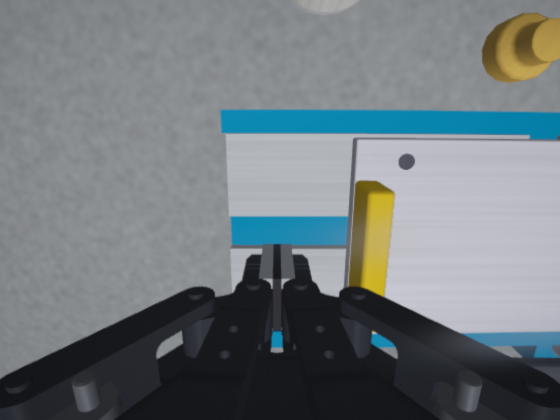

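>>> apply_moves(
  motion=[
    [0.2,0,0,0],
    [0.4,0,-0.1,0],
    [0.6,0,-0.2,0],
    [0.8,0,-0.3,0],
    [0.8,0,-0.3,0],
  ],
)

```text
clock: 4.7
tcp_pos: [0.6045, 0.1511, 0.046]
tcp_rot: [0.091, -0.701, 0.088, 0.702]
ft_force: [0.1, 0.3, 0.2]
opening: 0.0
```

```bash
python3 -c "
from h import *
plan(*w(0.002,.160),.046)"; python3 look.py c
```

```text
t 4.7 loc [ -0.3 181.3] z 0.046 F [0.1 0.3 0.2] move cm [-0.01  2.13 -0.24] turn -0.17
4.7 [0.6045 0.1511 0.046 ] [0.1 0.3 0.2]
4.75 [0.6044 0.1511 0.0462] [-0.3  1.   0.3]
4.8 [0.6044 0.1511 0.0463] [-0.3  0.5 -0.3]
```

View pics/csz.png

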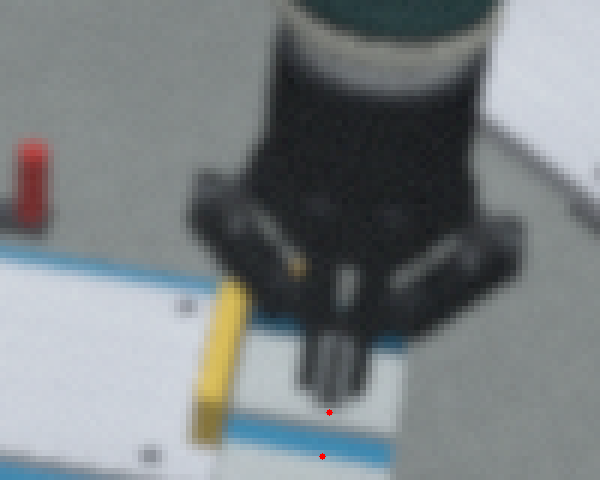

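>>> apply_moves(
  motion=[
    [0,0.4,0,0],
    [0,0.8,0,0],
    [0,1.2,0,0],
    [0,1.5,0,0],
    [0,1.8,0,0],
  ],
)

```text
clock: 5.22
tcp_pos: [0.5998, 0.1332, 0.0463]
tcp_rot: [0.091, -0.701, 0.088, 0.702]
ft_force: [-0.0, -0.2, 0.1]
opening: -0.0001
```

>>> apply_moves(
  motion=[
    [0,0.3,0,0],
    [0,0.6,0,0],
    [0,0.9,0,0],
    [0,1.2,0,0],
    [0,1.5,0,0],
  ],
)

```text
clock: 5.63
tcp_pos: [0.5966, 0.1194, 0.0464]
tcp_rot: [-0.091, 0.702, -0.087, -0.701]
ft_force: [0.2, 5.0, -1.0]
opening: -0.0001
```

```bash
python3 look.py d; python3 -c "
from h import *
plan(*w(0.002,.160),.046)"
```

```text
5.63 [0.5966 0.1194 0.0464] [ 0.2  5.  -1. ]
5.68 [0.5964 0.1188 0.0464] [ 1.1  4.1 -0.2]
5.73 [0.5964 0.1189 0.0464] [ 1.5  2.9 -0.7]
t 5.73 loc [ -0.2 148.1] z 0.0464 F [ 1.5  2.9 -0.7] move cm [ 0.04 -1.19 -0.22] turn -0.2
```

View pics/dw.png

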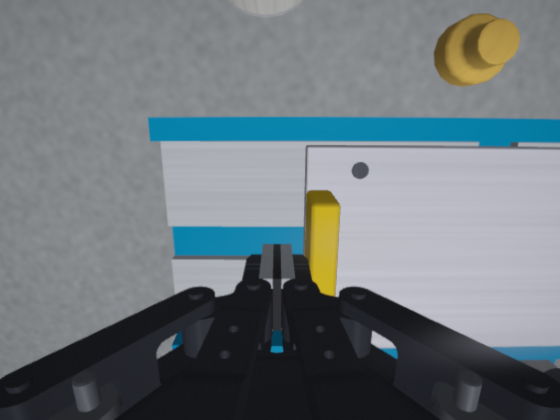

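View pics/dsz.png

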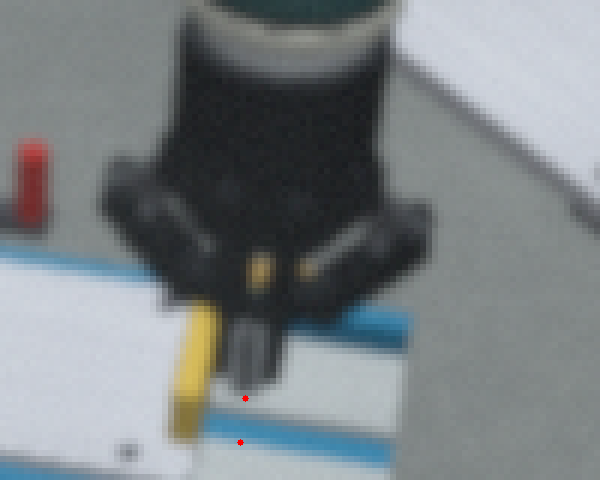

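The fingers touched the lip at about 5 N and the board is sliding. I'll keep pushing at under 50 mm/s.

>>> apply_moves(
  motion=[
    [0,0.4,0,0],
    [0,0.8,0,0],
    [0,1.2,0,0],
    [0,1.6,0,0],
    [0,2.0,0,0],
  ],
)

```text
clock: 6.15
tcp_pos: [0.5918, 0.1002, 0.0464]
tcp_rot: [-0.092, 0.702, -0.087, -0.701]
ft_force: [0.7, 6.1, -0.3]
opening: 0.0002
```

>>> apply_moves(
  motion=[
    [0,0.4,0,0],
    [0,0.8,0,0],
    [0,1.2,0,0],
    [0,1.6,0,0],
    [0,2.0,0,0],
  ],
)

```text
clock: 6.57
tcp_pos: [0.5872, 0.0815, 0.0464]
tcp_rot: [-0.092, 0.702, -0.087, -0.701]
ft_force: [2.6, 5.2, -1.3]
opening: -0.0002
```

>>> apply_moves(
  motion=[
    [0,0.4,0,0],
    [0,0.8,0,0],
    [0,1.2,0,0],
    [0,1.6,0,0],
    [0,1.9,0,0],
  ],
)

```text
clock: 6.98
tcp_pos: [0.5828, 0.0636, 0.0464]
tcp_rot: [-0.093, 0.702, -0.086, -0.7]
ft_force: [0.4, 5.2, -0.1]
opening: -0.0001
```

```bash
python3 -c "
from h import *
plan(*w(0.000,.074),.046)"; python3 look.py e
```

```text
t 6.98 loc [ 0.3 91.2] z 0.0464 F [ 0.4  5.2 -0.1] move cm [0.02 1.72 0.02] turn -0.24
6.98 [0.5828 0.0636 0.0464] [ 0.4  5.2 -0.1]
7.03 [0.5826 0.0631 0.0464] [2.1 4.2 0.2]
7.08 [0.5826 0.0631 0.0464] [1.8 3.1 0.7]
```

View pics/ew.png

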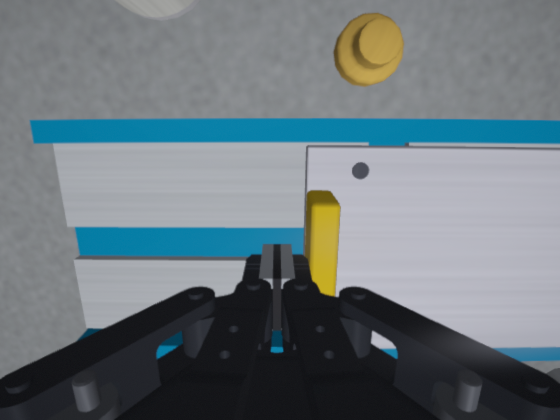

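View pics/es.png

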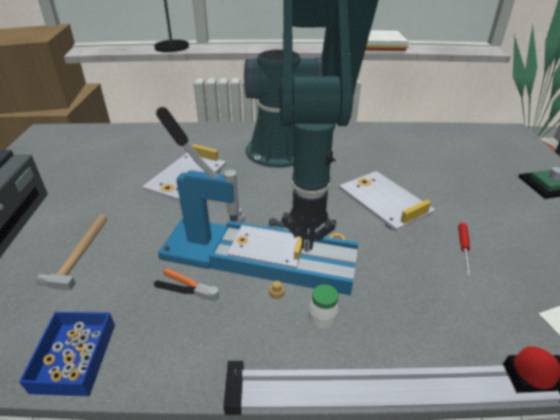

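>>> apply_moves(
  motion=[
    [0,0.3,0,0],
    [0,0.6,0,0],
    [0,0.9,0,0],
    [0,1.1,0,0],
    [0,1.3,0,0],
  ],
)

```text
clock: 7.5
tcp_pos: [0.5797, 0.0512, 0.0464]
tcp_rot: [-0.093, 0.702, -0.086, -0.7]
ft_force: [2.0, 6.2, -1.0]
opening: -0.0001
```

>>> apply_moves(
  motion=[
    [0,0.2,0,0],
    [0,0.35,0,0],
  ],
)

```text
clock: 7.67
tcp_pos: [0.579, 0.0483, 0.0464]
tcp_rot: [-0.093, 0.703, -0.086, -0.7]
ft_force: [1.3, 3.3, -2.3]
opening: 0.0003
```

```bash
python3 -c "
from h import *
plan(*w(0.000,.074),.046)"; python3 look.py f
```

```text
t 7.67 loc [ 0.4 75.4] z 0.0464 F [ 1.3  3.3 -2.3] move cm [0.04 0.15 0.04] turn -0.26
7.67 [0.579  0.0483 0.0464] [ 1.3  3.3 -2.3]
7.72 [0.5787 0.0476 0.0463] [ 0.6 -0.6 -0.2]
7.77 [0.5784 0.0474 0.0463] [ 0.4 -0.1  0.6]
```

View pics/fw.png

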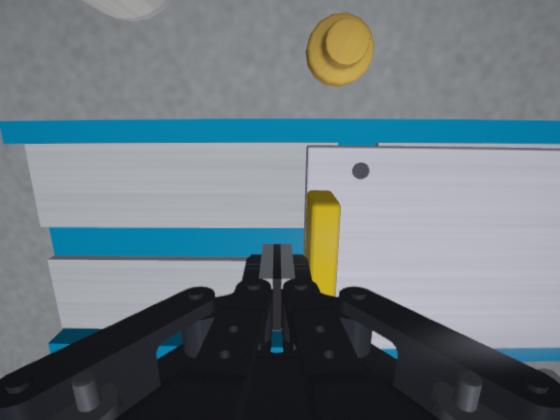

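```bash
python3 look.py g
```

```text
7.77 [0.5784 0.0474 0.0463] [ 0.4 -0.1  0.6]
7.82 [0.5784 0.0474 0.0463] [-0.7  1.  -0.4]
7.87 [0.5784 0.0474 0.0463] [ 0.1  1.3 -0.4]
```

View pics/gw.png

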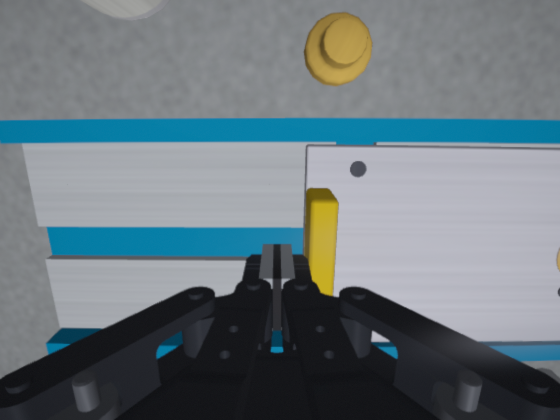

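View pics/gsz.png

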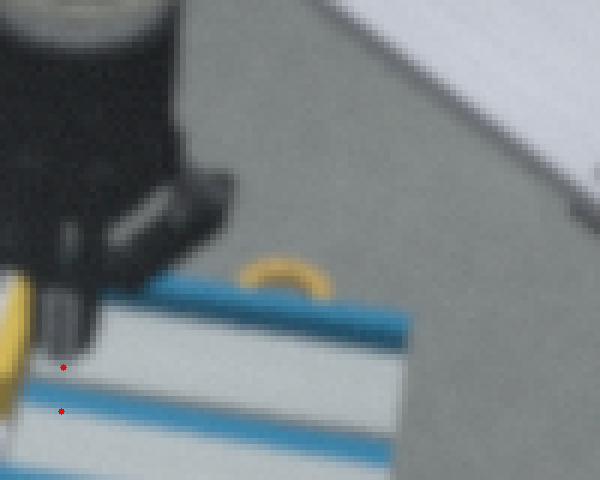

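>>> apply_moves(
  motion=[
    [0,-1,0,0],
    [0,-2,0,0],
    [-3,-2,0,0],
    [-7,-2,0,0],
    [-10,-2,0,0],
  ],
)

```text
clock: 8.28
tcp_pos: [0.5833, 0.0671, 0.1482]
tcp_rot: [-0.092, 0.702, -0.086, -0.701]
ft_force: [0.8, 0.3, -0.3]
opening: -0.0003
```

```bash
python3 -c "
from h import *
plan(*w(-.12,.045),.15)"; python3 look.py i
```

```text
t 8.28 loc [-0.1 94.7] z 0.1482 F [ 0.8  0.3 -0.3] move cm [-0.24  5.01 11.98] turn -0.18
8.28 [0.5833 0.0671 0.1482] [ 0.8  0.3 -0.3]
8.33 [0.5874 0.0671 0.1543] [ 2.  -0.1  3.4]
8.38 [0.5875 0.067  0.152 ] [ 1.4 -0.5  0.1]
```

View pics/iw.png

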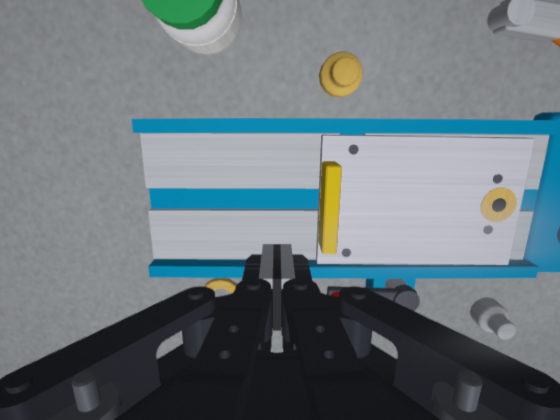

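```bash
python3 -c "
import cv2
t=cv2.imread('pics/is.png')[160:300,150:370]; cv2.imwrite('pics/isc.png',cv2.resize(t,None,fx=3.6,fy=3.6,interpolation=2))"
```

```text
(no output)
```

View pics/isc.png

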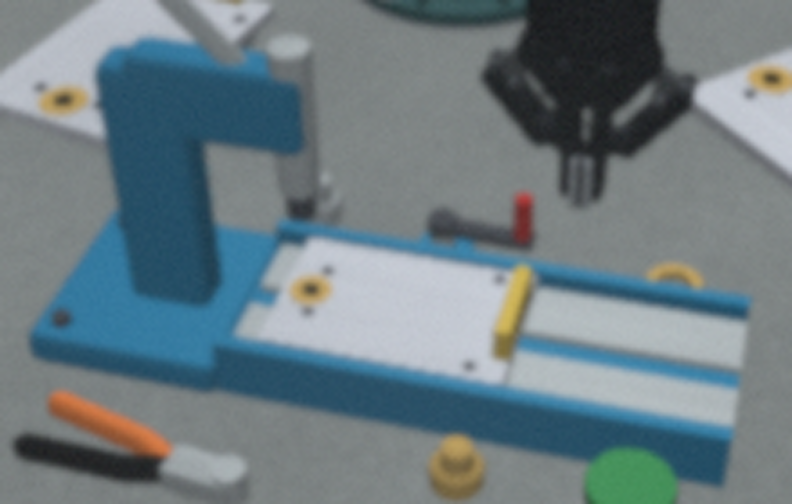

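```bash
python3 look.py j; python3 - <<'E'
from h import *
ci=camera_info('wrist');im=cv2.imread('pics/jw.png');hsv=cv2.cvtColor(im,cv2.COLOR_BGR2HSV)
print(state()['tcp_pos'])
m=cv2.inRange(hsv,(20,120,90),(32,255,255));m[:,:300]=0;m[:,360:]=0;m[:140]=0
p=cv2.findNonZero(m)[:,0,:];print(p.min(0),p.max(0))
for v in (170,200,230,250):
  u=p[p[:,1]==v][:,0]; print(v,u.min(),u.max(),[ (loc(onz(ci,u.min(),v,z))*1000).round(1) for z in (.07,.076)])
E
```

```text
8.38 [0.5875 0.067  0.152 ] [ 1.4 -0.5  0.1]
8.43 [0.5857 0.0669 0.1494] [ 0.7 -0.3 -0.7]
8.48 [0.5839 0.0668 0.1474] [-0.9 -0.5 -0.2]
[0.58391445 0.06678428 0.14743218]
[320 168] [341 257]
170 323 338 [array([32.8, 62. ]), array([33.7, 62.8])]
200 321 339 [array([10.5, 62.7]), array([12. , 63.5])]
230 322 337 [array([-13. ,  61.2]), array([-10.9,  62. ])]
250 322 336 [array([-29.3,  60.6]), array([-26.8,  61.5])]
```

View pics/jw.png

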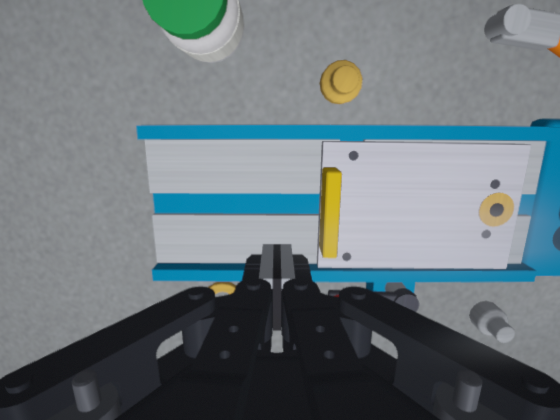

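```bash
python3 - <<'E'
from h import *
ci=camera_info('wrist');im=cv2.imread('pics/jw.png')
f=lambda u,v,z:loc(onz(ci,u,v,z))*1000
a,b=f(139.5,125.5,.0455),f(153.5,281,.0455);print('bed',a.round(1),b.round(1))
c=[f(321.5,141,z)-f(317.5,268,z) for z in (.044,.05)];print(c)
print('plate corners',f(321.5,141,.044),f(317.5,268,.044),f(528,144,.044),f(508,269,.044))
for y in range(120,150,1): pass
g1=cv2.cvtColor(cv2.imread('pics/fw.png'),6);g2=cv2.cvtColor(cv2.imread('pics/gw.png'),6)
print(g1[325:365,450],g2[325:365,450])
E
```

```text
bed [ 64.3 202.5] [-69.6 205.4]
[array([108.91610332,   0.14579241]), array([106.36769735,   0.14238118])]
plate corners [51.70045091 60.45557588] [-57.21565242  60.30978347] [  49.94499709 -104.55895825] [ -58.88018925 -108.52353699]
[184 184 179 132  65  45  46  48  48  50  51  52  52  53  54  53  55  55
  54  55  55  54  53  53  53  52  51  50  49  48  46  46  44  44  46  46
  45  44  43  42] [184 184 178 132  64  45  45  46  47  48  50  50  51  51  53  52  53  53
  54  54  53  53  53  52  51  51  50  49  47  47  44  44  43  42  44  44
  44  44  41  41]
```

```bash
python3 look.py k; python3 - <<'E'
from h import *
g1=cv2.cvtColor(cv2.imread('pics/fw.png'),6);g2=cv2.cvtColor(cv2.imread('pics/gw.png'),6)
for u in (390,400,410): print([ (np.diff(g[335:355,u].astype(int)).argmin()+335) for g in (g1,g2)])
for u in (310,320,330): print([ (np.diff(g[142:152,u].astype(int)).argmin()+142,np.diff(g[142:152,u].astype(int)).argmax()+142) for g in (g1,g2)])
ci=camera_info('wrist');g=cv2.cvtColor(cv2.imread('pics/kw.png'),6)
c=cv2.imread('pics/kw.png');cv2.imwrite('pics/kz.png',cv2.resize(c[100:300,120:540],None,fx=1.9,fy=1.9,interpolation=2))
E
```

```text
8.48 [0.5839 0.0668 0.1474] [-0.9 -0.5 -0.2]
8.53 [0.5827 0.0666 0.1461] [0.3 0.2 0.1]
8.58 [0.5821 0.0664 0.1453] [-0.6  0.  -0.9]
[np.int64(348), np.int64(353)]
[np.int64(353), np.int64(352)]
[np.int64(343), np.int64(351)]
[(np.int64(144), np.int64(142)), (np.int64(143), np.int64(145))]
[(np.int64(144), np.int64(142)), (np.int64(143), np.int64(146))]
[(np.int64(144), np.int64(142)), (np.int64(143), np.int64(146))]
```

View pics/kz.png

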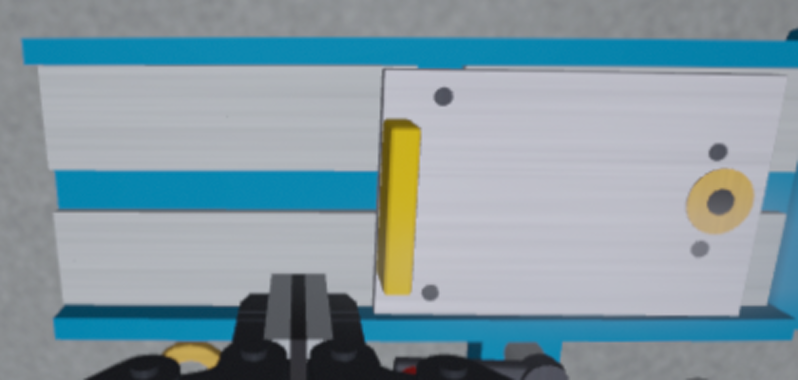

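```bash
python3 - <<'E'
from h import *
ci=camera_info('wrist');s=state();print(s['clock'],s['tcp_pos']);im=save('wrist','l.png');print(state()['tcp_pos'])
cv2.imwrite('pics/l2.png',cv2.resize(cv2.imread('pics/l.png')[100:300,120:540],None,fx=1.9,fy=1.9,interpolation=2))
c=lambda x,y,z:(loc(onz(ci,120+(x+.5)/1.9-.5,100+(y+.5)/1.9-.5,z))*1000).round(1)
print('bed',c(23,39,.0455),c(55,341,.0455),'lip',c(388,120,.07),c(385,294,.07),'holes',c(444,96,.044),c(431,292,.044),'plate',c(384,69,.044),c(374,315,.044),c(785,75,.044),c(740,316,.044))
E
```

```text
8.5833 [0.58208175 0.06643978 0.14531872]
[0.58181092 0.06634346 0.14491824]
bed [ 66.1 206.1] [-69.  207.8] lip [36.1 61. ] [-34.3  59.7] holes [42.5 34.6] [-44.9  35.2] plate [53.4 59.7] [-56.2  60.6] [  51.6 -107.1] [ -57.5 -108.6]
```

View pics/l2.png

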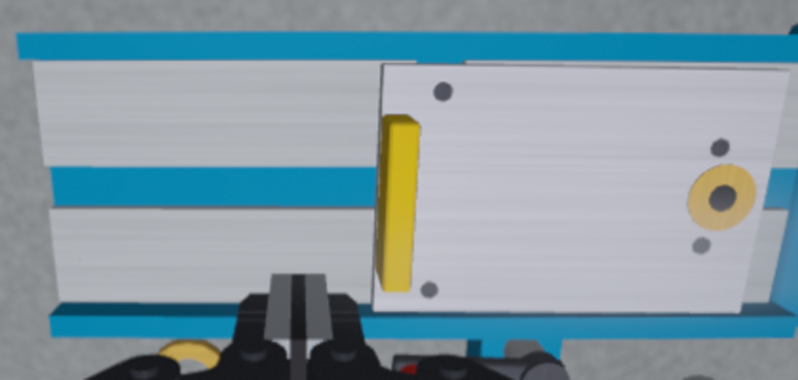

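The board is home: it lies below the cheek tops, the plate is 109.7 mm wide at z 44, and the lip is 147 mm from the bed end against 150 ± 2.5. Next is the latch.

>>> apply_moves(
  motion=[
    [0,2,4,0],
    [0,4,7,0],
    [0,4.5,10,0],
    [0,4.5,12,0],
    [0,4.5,12,0],
  ],
)

```text
clock: 9.05
tcp_pos: [0.4471, 0.0535, 0.1428]
tcp_rot: [0.092, -0.698, 0.087, 0.705]
ft_force: [-0.4, 0.6, -0.6]
opening: -0.0003
```

```bash
python3 look.py m;python3 -c "
from h import *
plan(*w(-.12,.045),.055);ci=camera_info('wrist')
print(proj(ci,[*w(-.084,.042),.09]))"
```

```text
9.05 [0.4471 0.0535 0.1428] [-0.4  0.6 -0.6]
9.1 [0.4507 0.0532 0.1434] [0.5 0.3 0.5]
9.15 [0.4533 0.053  0.144 ] [ 0.2 -0.1  0.1]
t 9.15 loc [-122.6   48.9] z 0.144 F [ 0.2 -0.1  0.1] move cm [ 8.89  0.46 -0.29] turn -0.21
(np.float64(288.30109182209605), np.float64(165.16634942050268))
```

View pics/mw.png

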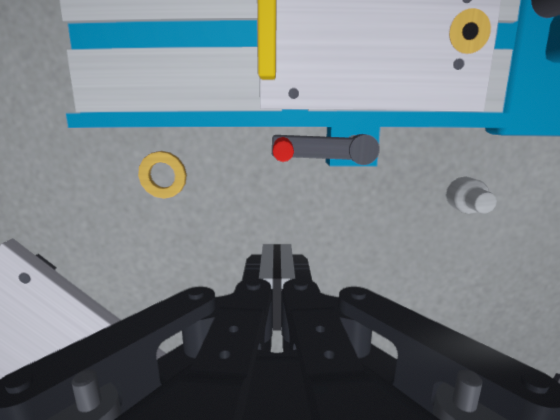

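```bash
python3 - <<'E'
from h import *
for i in range(2):
  ci=camera_info('wrist');p=state()['tcp_pos'];im=save('wrist',f'n{i}.png')
hsv=cv2.cvtColor(cv2.imread('pics/n1.png'),40)
m=cv2.inRange(hsv,(0,150,150),(6,255,255))|cv2.inRange(hsv,(174,150,150),(180,255,255));m[:100]=0;m[220:]=0;m[:,:240]=0;m[:,330:]=0
q=cv2.findNonZero(m)[:,0,:];print(q.min(0),q.max(0),q.mean(0))
print(loc(onz(ci,*q.mean(0),.09))*1000,p,state()['tcp_pos'])
k=onz(ci,*q.mean(0),.09)
g=cv2.imread('pics/n1.png')[100:240,240:420];cv2.imwrite('pics/nz.png',cv2.resize(g,None,fx=4,fy=4))
E
```

```text
[275 154] [294 173] [284.81311475 163.18688525]
[-81.18687319  44.50528178] [0.45482828 0.05287323 0.14434508] [0.45557456 0.05279993 0.14452263]
```

View pics/nz.png

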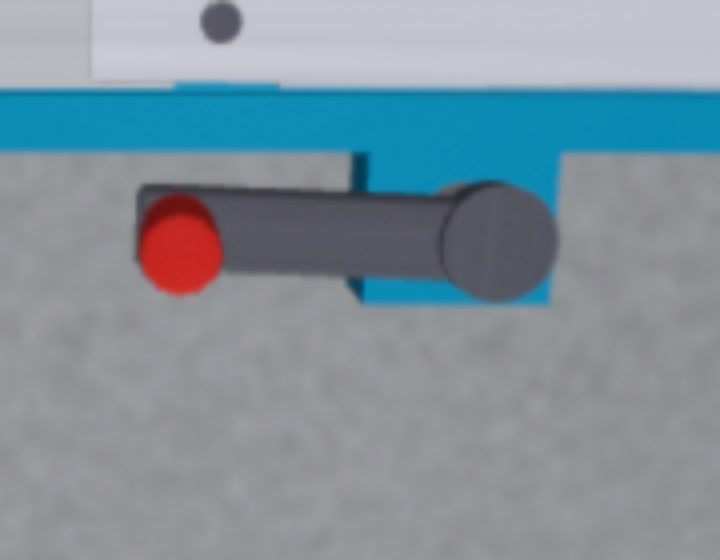

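>>> apply_moves(
  motion=[
    [3,0.5,0,0],
    [6,0.5,0,0],
    [7.5,0.5,0,0],
    [8.6,0.5,0,0],
    [8.6,0.5,0,0],
  ],
)

```text
clock: 9.67
tcp_pos: [0.454, 0.0485, 0.0561]
tcp_rot: [0.092, -0.7, 0.087, 0.703]
ft_force: [-1.0, -0.0, 0.2]
opening: 0.0003
```

```bash
python3 look.py o;cat > arc.py <<'E'
from h import *
s=state();l=loc(s['tcp_pos'])*1000;print(s['clock'],l.round(1),s['tcp_pos'][2].round(4),s['ft_force'].round(1))
P=np.array([-84,-17.])
for t,d in [(.05,19),(.1,19),(.2,20),(.3,21),(.4,22),(.5,23),(.6,24),(.7,25),(.8,25),(.9,25),(1.0,25),(1.1,24.5),(1.2,24),(1.3,23.5),(1.4,23),(1.5,22.5)]:
  F=P+60*np.array([np.sin(t),np.cos(t)])-d*np.array([np.cos(t),-np.sin(t)])
  D=F-l;print(t,F.round(1),'dy,dz cm',(-D[1]/10).round(2),(-D[0]/10).round(2))
E
python3 arc.py
```

```text
9.67 [0.454  0.0485 0.0561] [-1.  -0.   0.2]
9.72 [0.4546 0.0485 0.0572] [-0.1  0.7  0.1]
9.77 [0.4552 0.0485 0.0581] [1.3 0.1 0.6]
9.7667 [-119.6   45.1] 0.0581 [1.3 0.1 0.6]
0.05 [-100.    43.9] dy,dz cm 0.12 -1.96
0.1 [-96.9  44.6] dy,dz cm 0.05 -2.27
0.2 [-91.7  45.8] dy,dz cm -0.07 -2.79
0.3 [-86.3  46.5] dy,dz cm -0.15 -3.33
0.4 [-80.9  46.8] dy,dz cm -0.18 -3.87
0.5 [-75.4  46.7] dy,dz cm -0.16 -4.42
0.6 [-69.9  46.1] dy,dz cm -0.1 -4.97
0.7 [-64.5  45. ] dy,dz cm 0.01 -5.51
0.8 [-58.4  42.7] dy,dz cm 0.23 -6.12
0.9 [-52.5  39.9] dy,dz cm 0.52 -6.71
1.0 [-47.   36.5] dy,dz cm 0.86 -7.26
1.1 [-41.6  32.1] dy,dz cm 1.3 -7.8
1.2 [-36.8  27.1] dy,dz cm 1.8 -8.28
1.3 [-32.5  21.7] dy,dz cm 2.34 -8.71
1.4 [-28.8  15.9] dy,dz cm 2.92 -9.08
1.5 [-25.7   9.7] dy,dz cm 3.54 -9.39
```

View pics/ow.png

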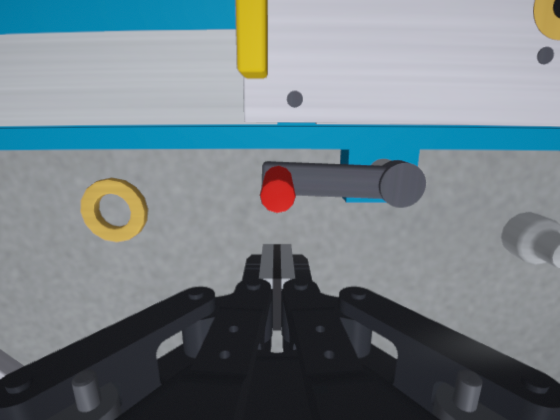

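>>> apply_moves(
  motion=[
    [-0.3,0.1,-0.5,0],
    [-0.6,0.1,-1.1,0],
    [-0.6,0.1,-1.6,0],
    [-0.6,0,-2.0,0],
    [-0.6,0,-2.3,0],
  ],
)

```text
clock: 10.18
tcp_pos: [0.4785, 0.0426, 0.0647]
tcp_rot: [-0.092, 0.702, -0.087, -0.701]
ft_force: [-1.0, 0.1, 1.7]
opening: -0.0
```

```bash
python3 arc.py;python3 look.py p
```

```text
10.1833 [-95.6  45.1] 0.0647 [-1.   0.1  1.7]
0.05 [-100.    43.9] dy,dz cm 0.12 0.44
0.1 [-96.9  44.6] dy,dz cm 0.05 0.13
0.2 [-91.7  45.8] dy,dz cm -0.07 -0.39
0.3 [-86.3  46.5] dy,dz cm -0.14 -0.93
0.4 [-80.9  46.8] dy,dz cm -0.17 -1.47
0.5 [-75.4  46.7] dy,dz cm -0.16 -2.02
0.6 [-69.9  46.1] dy,dz cm -0.1 -2.57
0.7 [-64.5  45. ] dy,dz cm 0.01 -3.11
0.8 [-58.4  42.7] dy,dz cm 0.24 -3.72
0.9 [-52.5  39.9] dy,dz cm 0.52 -4.3
1.0 [-47.   36.5] dy,dz cm 0.86 -4.86
1.1 [-41.6  32.1] dy,dz cm 1.3 -5.39
1.2 [-36.8  27.1] dy,dz cm 1.8 -5.88
1.3 [-32.5  21.7] dy,dz cm 2.34 -6.31
1.4 [-28.8  15.9] dy,dz cm 2.92 -6.68
1.5 [-25.7   9.7] dy,dz cm 3.54 -6.98
10.18 [0.4785 0.0426 0.0647] [-1.   0.1  1.7]
10.23 [0.4789 0.0425 0.0645] [ 0.6  0.2 -0.2]
10.28 [0.4784 0.0426 0.0643] [-0.3 -0.2  0.3]
```

View pics/pw.png

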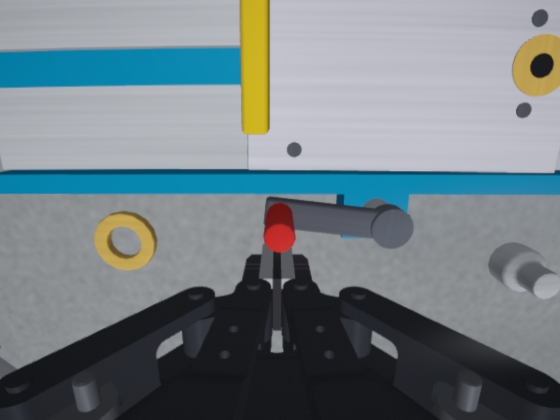

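>>> apply_moves(
  motion=[
    [0,-0.1,-0.5,0],
    [0,-0.1,-1.0,0],
    [0,-0.2,-1.5,0],
    [0,-0.2,-2.0,0],
    [0,-0.1,-2.5,0],
  ],
)

```text
clock: 10.7
tcp_pos: [0.5033, 0.0374, 0.0642]
tcp_rot: [-0.092, 0.701, -0.086, -0.701]
ft_force: [-1.2, 0.8, -0.2]
opening: 0.0002
```

```bash
python3 arc.py|sed -n '1p;8,17p';python3 look.py q
```

```text
10.7 [-70.3  46.2] 0.0642 [-1.2  0.8 -0.2]
0.6 [-69.9  46.1] dy,dz cm 0.01 -0.03
0.7 [-64.5  45. ] dy,dz cm 0.12 -0.58
0.8 [-58.4  42.7] dy,dz cm 0.34 -1.19
0.9 [-52.5  39.9] dy,dz cm 0.63 -1.77
1.0 [-47.   36.5] dy,dz cm 0.97 -2.33
1.1 [-41.6  32.1] dy,dz cm 1.41 -2.86
1.2 [-36.8  27.1] dy,dz cm 1.9 -3.35
1.3 [-32.5  21.7] dy,dz cm 2.45 -3.78
1.4 [-28.8  15.9] dy,dz cm 3.03 -4.15
1.5 [-25.7   9.7] dy,dz cm 3.65 -4.45
10.7 [0.5033 0.0374 0.0642] [-1.2  0.8 -0.2]
10.75 [0.5049 0.0369 0.0644] [ 0.6 -0.2 -0.4]
10.8 [0.5046 0.037  0.0644] [-0.1 -0.5  0. ]
```

View pics/qw.png

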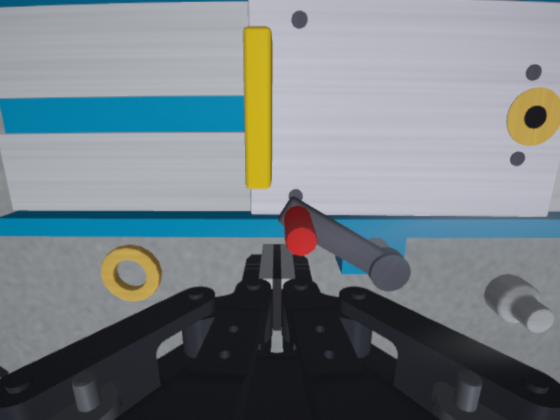

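>>> apply_moves(
  motion=[
    [0,0.1,-0.5,0],
    [0,0.3,-1.1,0],
    [0,0.6,-1.7,0],
    [0,0.95,-2.3,0],
    [0,1.4,-2.8,0],
  ],
)

```text
clock: 11.22
tcp_pos: [0.5293, 0.016, 0.0644]
tcp_rot: [-0.093, 0.703, -0.087, -0.7]
ft_force: [-1.0, 1.5, -0.4]
opening: 0.0002
```

```bash
python3 arc.py|sed -n '1p;12,17p';python3 look.py r
```

```text
11.2167 [-39.8  31.9] 0.0644 [-1.   1.5 -0.4]
1.0 [-47.   36.5] dy,dz cm -0.46 0.72
1.1 [-41.6  32.1] dy,dz cm -0.02 0.18
1.2 [-36.8  27.1] dy,dz cm 0.48 -0.3
1.3 [-32.5  21.7] dy,dz cm 1.02 -0.73
1.4 [-28.8  15.9] dy,dz cm 1.6 -1.1
1.5 [-25.7   9.7] dy,dz cm 2.22 -1.41
11.22 [0.5293 0.016  0.0644] [-1.   1.5 -0.4]
11.27 [0.5308 0.015  0.0646] [ 0.9 -0.7  0.7]
11.32 [0.5305 0.0153 0.0647] [0.5 0.3 0.7]
```

View pics/rw.png

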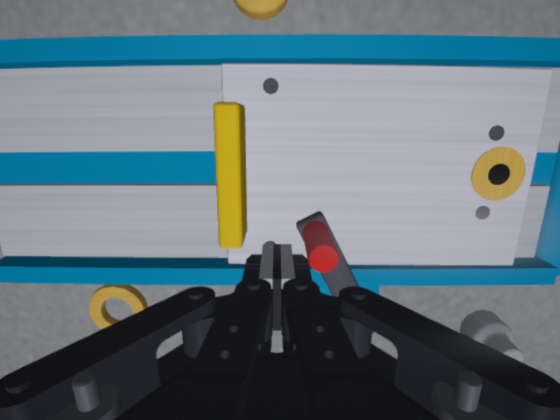

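>>> apply_moves(
  motion=[
    [0,0.3,-0.2,0],
    [0,0.6,-0.4,0],
    [0,0.9,-0.6,0],
    [0,1.2,-0.8,0],
    [0,1.5,-0.9,0],
  ],
)

```text
clock: 11.73
tcp_pos: [0.5358, -0.0017, 0.0647]
tcp_rot: [-0.093, 0.704, -0.087, -0.699]
ft_force: [-0.2, 2.1, 0.7]
opening: 0.0002
```

>>> apply_moves(
  motion=[
    [0,0.2,-0.1,0],
    [0,0.4,-0.15,0],
    [0,0.6,-0.2,0],
    [0,0.8,-0.2,0],
  ],
)

```text
clock: 12.07
tcp_pos: [0.536, -0.0102, 0.0647]
tcp_rot: [-0.093, 0.704, -0.087, -0.699]
ft_force: [0.5, 0.1, -0.2]
opening: -0.0003
```

```bash
python3 arc.py|sed -n '1p;15,17p';python3 look.py u
```

```text
12.0667 [-26.8   8.1] 0.0647 [ 0.5  0.1 -0.2]
1.3 [-32.5  21.7] dy,dz cm -1.36 0.56
1.4 [-28.8  15.9] dy,dz cm -0.78 0.19
1.5 [-25.7   9.7] dy,dz cm -0.16 -0.11
12.07 [ 0.536  -0.0102  0.0647] [ 0.5  0.1 -0.2]
12.12 [ 0.536  -0.0105  0.0647] [ 0.6  0.6 -0.7]
12.17 [ 0.5359 -0.0104  0.0647] [-0.2  0.3  0.2]
```

View pics/uw.png

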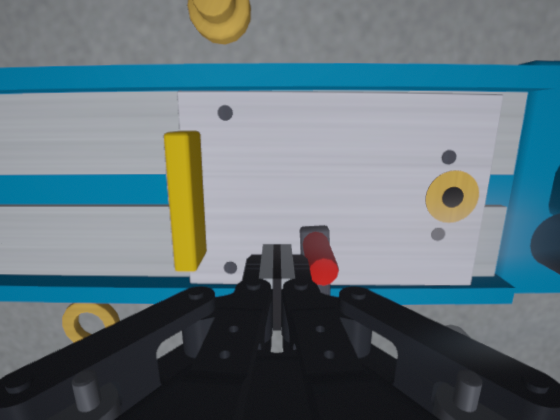

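>>> apply_moves(
  motion=[
    [0,0.15,0,0],
    [0,0.3,0,0],
    [0,0.4,0,0],
  ],
)

```text
clock: 12.42
tcp_pos: [0.5354, -0.0141, 0.0648]
tcp_rot: [-0.093, 0.704, -0.087, -0.699]
ft_force: [1.9, 6.0, -1.0]
opening: -0.0
```

>>> apply_moves(
  motion=[
    [0,0.1,0,0],
    [0,0.2,0,0],
    [0,0.3,0,0],
  ],
)

```text
clock: 12.67
tcp_pos: [0.5353, -0.0147, 0.0648]
tcp_rot: [-0.095, 0.704, -0.086, -0.698]
ft_force: [3.2, 15.9, -0.0]
opening: 0.0004
```

```bash
python3 arc.py|sed -n '1p;17p';python3 look.py v
```

```text
12.6667 [-26.4   3.6] 0.0648 [ 3.2 15.9 -0. ]
1.5 [-25.7   9.7] dy,dz cm -0.61 -0.07
12.67 [ 0.5353 -0.0147  0.0648] [ 3.2 15.9 -0. ]
12.72 [ 0.5353 -0.0146  0.0648] [ 3.7 13.3 -0.7]
12.77 [ 0.5353 -0.0145  0.0648] [ 3.2 12.2 -1. ]
```

View pics/vw.png

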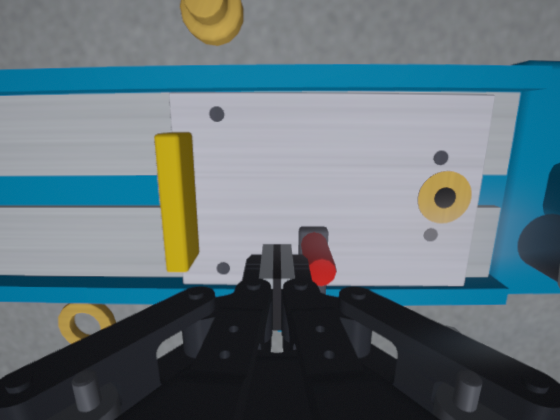

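The end stop is felt at about 15 N. I'll back off, raise the arm and retreat.

>>> apply_moves(
  motion=[
    [0,-0.8,0,0],
    [-2,-1.2,0,0],
    [-5,-1.2,0,0],
    [-8,-1.2,0,0],
    [-10,-1.2,0,0],
  ],
)

```text
clock: 13.18
tcp_pos: [0.5379, -0.0042, 0.1673]
tcp_rot: [-0.095, 0.705, -0.086, -0.698]
ft_force: [0.3, -0.4, -0.5]
opening: 0.0003
```

>>> apply_moves(
  motion=[
    [0,-3,4,0],
    [0,-4,8,0],
    [0,-5,10,0],
    [0,-6,10,0],
    [0,-6,10,0],
  ],
)

```text
clock: 13.6
tcp_pos: [0.4552, 0.0807, 0.1674]
tcp_rot: [-0.094, 0.705, -0.085, -0.698]
ft_force: [1.1, 0.2, 0.0]
opening: 0.0002
```

```bash
python3 look.py x; python3 look.py y; python3 -c "
from h import *
save('top','ty.png');t=cv2.imread('pics/ys.png')[160:300,150:370]; cv2.imwrite('pics/yc.png',cv2.resize(t,None,fx=3.6,fy=3.6,interpolation=2))"
```

```text
13.6 [0.4552 0.0807 0.1674] [1.1 0.2 0. ]
13.65 [0.4568 0.0797 0.1676] [ 0.7 -0.6 -0.4]
13.7 [0.4575 0.0791 0.1676] [ 0.3 -0.   0.7]
13.7 [0.4575 0.0791 0.1676] [ 0.3 -0.   0.7]
13.75 [0.4577 0.0787 0.1675] [ 0.5 -0.4  0.4]
13.8 [0.4577 0.0785 0.1674] [-0.4  0.3  0.2]
```

View pics/yw.png

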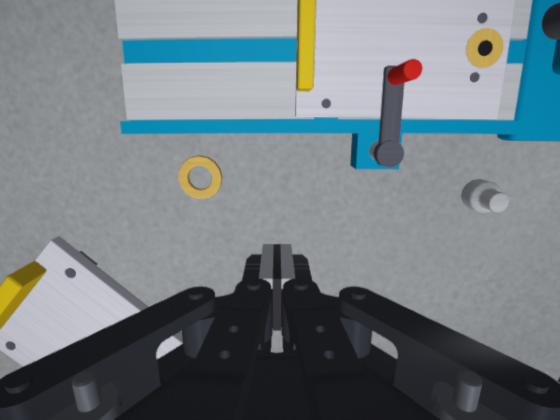

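View pics/yc.png

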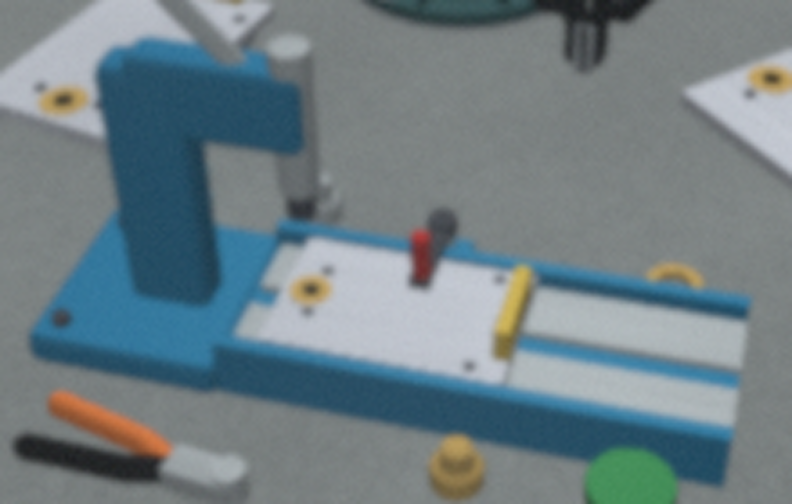

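```bash
python3 - <<'E'
from h import *
ci=camera_info('wrist')
k=loc(onz(ci,413,69,.09))*1000;p=loc(onz(ci,389,153,.058))*1000;d=k-p;print(k,p,np.hypot(*d),np.arctan2(d[0],d[1]))
l=[loc(onz(ci,u,v,z))*1000 for u,v,z in((299,89,.07),(122,132,.0455),(297,117,.044),(503,120,.044))];print(l,state()['dq'].round(3))
hand_in()
E
```

```text
[-24.2022183  -16.21782154] [-83.28139727 -14.92077992] 59.09341506420178 1.5927470937569441
[array([-34.89924829,  59.13806658]), array([-65.30729226, 207.43459005]), array([-54.59228488,  59.22219755]), array([ -57.11624565, -113.76306171])] [-0.003  0.001  0.004 -0.    -0.     0.003]
the job is handed in; nothing more can be done
```

I pushed the die board home by its yellow lip and swung the red latch fully across it. I then drew the arm clear and handed the job in at about 14 s of the 53 s allowed. The hand-in gives no verdict.

**Board:**
- It slid at 5–7 N and below 50 mm/s, and I stopped when the push force fell to nearly zero as it dropped in.
- After the drop the plate measured about 110 mm wide at z 44, and it lay below the cheek tops.
- The lip was 147–148 mm from the bed end, against 150 ± 2.5 mm at home.

**Latch:** I pushed it until the end stop was felt, at about 16 N. The last view gave about 1.59 rad (stop at 1.571), with the knob 59 mm from the pivot against the stated 60 mm.

**What disagreed:**
- **Finger length:** the given tip_reach (25 mm ahead of the TCP) did not match. Two camera views put the shut fingertips about 11 mm behind the TCP. I found no contact where a 25 mm reach should have touched the rail, so I worked from the camera value.
- **Board length:** in the last view one plate corner was read loosely, giving 173 mm instead of 170 mm.

I did not measure whether the other things on the table moved, but nothing looked shifted in the last pictures I viewed, which do not show the hammer or screwdriver.

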